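Make up the cooler kit and the printer kit

TASK

Make up two repair kits from the stock on the bench: the black fan and the copper heat sink go flat, side by side, into the blue tray, and the white gear goes flat on the open floor of the yellow tray. Then, last of all, lift the orange roller shaft out of its wooden block and thread it straight down through both decks of the stand in the yellow tray until it is fully home. Leave the silver aluminium heat sink where it is; it is not wanted.

Things in the scene. Friction and masses are not known exactly. Their poses are not given: they have to be found in the camera images.
- fan_center (a point): centre of the black square cooling fan, 56 x 56 x 25 mm high, lying flat with grey blades on top; x and y run along its sides, z up; the point is 12.5 mm above its underside; about 70 g
- copper_sink_center (a point): centre of the reddish copper finned heat sink, 46 x 46 x 32 mm high, fins upward; x and y run along its sides, z up; the point is 16 mm above its underside; about 200 g
- gear_center (a point): centre of the white plastic gear lying flat, 46 mm diameter, 24 mm high, axis z up; the point is 12 mm above its underside; about 50 g
- shaft_head (a point): centre of the orange roller (24 mm diameter, 40 mm tall) on the upper end of the roller shaft, where to grip it. Below the roller is a steel shank of 10 mm diameter and 55 mm length with a slightly chamfered foot, so the foot lies 75 mm below this point. Axis z up. At the start it stands loosely in a wooden block 50 x 50 x 25 mm, its foot 18 mm down a 13 mm hole: lift it straight up; about 60 g
- alu_sink_center (a point): centre of the silver aluminium finned heat sink, the same shape as the copper one (46 x 46 x 32 mm); not wanted in either kit, leave it
- blue_tray: blue shallow open tray for the cooler kit, fixed, outside 130 mm (its x) by 200 mm (its y) by 12 mm high, walls and floor 4 mm thick, so the floor's upper face is 4 mm above its origin; origin at the centre of the underside, z up. Empty at the start; fan and heat sink fit side by side along y in either order
- yellow_tray: yellow shallow open tray for the printer kit, fixed, same size and axes as the blue tray (130 mm x by 200 mm y by 12 mm, floor's upper face 4 mm above the origin). A grey stand 50 x 50 mm and 55 mm tall is fixed on its floor, centred 55 mm from the origin towards the tray's +y; the gear goes on the open floor on the -y side (middle of it about 45 mm from the origin towards -y)
- bore (a point): centre of the mouth of the upper bore of the grey stand, on the top face of its upper deck, 59 mm above the table; z up along the bores. Upper deck 8 mm thick and lower deck 12 mm thick (on the tray's floor), 35 mm gap between, each with a vertical through bore of 14 mm diameter, both on this axis; the upper mouth is chamfered by 4 mm, the lower by 2 mm. The shaft is home when the underside of its roller rests on the upper deck (roller centre 20 mm above this point)

How it is judged:
By the outcome, as a careful person would: the job done as asked, in the order asked, and still so for the second after the job is handed in, with the robot touching nothing.
It also fails if it takes over 109 s, if anything falls off the work surface, if the arm or the gripper's body presses on something with over 40 N, if the wrist force passes 120 N, or if a joint passes its speed limit or range.

ROBOT

A 6-joint arm with a two-finger parallel gripper is mounted at the origin on the work surface. World frame = base frame: x ahead of the robot, y to its left, z up, the work surface at z = 0. Lengths are in mm, angles in rad, forces in N, time in s.
With the tool pointing down it reaches from about 350 to 975 mm from the base axis. Payload 7.1 kg.
Tool frame: the origin (TCP) lies at the very end of the fingers, on their centre line; the grasp point (between the pads) lies 19 mm behind it; z points along the fingers, y is the direction in which the jaws open and shut (so a half turn about z gives the same grasp; the last joint's range is limited). The gripper opens to 88 mm and grips with 3 to 60 N. Pads are 20 mm wide; open, the fingers measure 115 mm over their backs; the gripper's body (75 mm by 178 mm) begins 61 mm behind the grasp point.
Start: joints at [1.145, 0.423, 1.63, -0, 1.089, -0.019], TCP at [247.263, 573.991, 222.675] pointing down, gripper open.
Joint ranges: [-3, 3], [-0.9, 2.11], [0.09, 2.58], [-1.31, 4.45], [0.11, 2.69], [-2.54, 2.54]. Speed limits (rad/s): [2.39, 2.39, 3.01, 3.14, 3.14, 3.14].

INTERFACE

Orientations are given as a rotation vector (axis times angle).
In Python, from workcell import monitor, vision, order, find_in, regions_of, place_of gives the robot as it stands. The module is installed in compiled form; this text tells all that it offers.
- The arm moves only by the tool carry_out, never from a script. Its argument "targets" is a list of rows, each a list of 3 entries, a list of its own where there are three numbers: the turn, a rotation vector about the world's x, y, z in degrees, then the shift along the world's x, y, z in mm, then the finger opening in mm, from 0 to 87.8. In form: [[[rx, ry, rz], [x, y, z], hand], ...]. A call has 1 to 10 rows; each row is the pose to reach, as a shift and turn from the pose commanded when the call began; what a row does not reach only later rows make up. A row lasts 1/12 s, in which the tool goes at most 41.7 mm and 7.16 degrees, less where a joint would pass 70% of its speed; a pose out of reach is approached as far as the arm can. A call with a gripper value outside its range is refused whole. The fingers move at their own pace and stop on an object; the grip force is fixed at half the most. Time passes only in rows, so rows that repeat a pose let the fingers close. It gives the time, the measured TCP pose, the force and the opening at its end, in the units of the state.
- monitor.get_obs(): the state, without advancing time (a new reading comes with each control period).
- vision.get_image(name): name is "scene" or "side" or "wrist"; returns the picture (420x560x3 uint8, red, green, blue); there is no depth.
- vision.camera_model(name): a dict with "K" (3x3 intrinsics, pixels), "dist" ([k1, k2, p1, p2, k3] as OpenCV has them; the pictures are not rectified), "rvec" (rotation vector, rad) and "tvec" (3), from world to camera coordinates, as OpenCV has them. Camera axes: x right, y down, z forward; pixel columns grow to the right and rows downward; lengths in mm; the calibration is good to about 2 mm. A picture is of the moment at which its call begins: read the wrist's pose just before it. camera_model takes no time and is no camera call; for the wrist camera it gives the pose at the moment of the call.
- order.close_job(): hands the job in, once; it reports no verdict.
Trained networks look in the newest picture that a camera, given by its name, has taken for a name from the list of things; names that differ only in an ending like _2 or _b are one class to them, and where a whole thing is asked for, a point or a joint stands for the part that bears it (a point fixed in the world has none). Each returns a list of dicts, best first, with "confidence" (0 to 1); they miss things now and then, are a little off and sometimes report something else, mostly with a low value. They report only what shows in the picture. A call takes as long as a camera call.
- find_in(query, camera): "point" ([x, y, z] in mm, in the coordinates of the camera as it stood for that picture, good to about 4 mm: the middle of the surface that is visible of it).
- regions_of(query, camera): "mask" (420x560 bool, what is visible of it).
- place_of(query, camera): "point" ([x, y, z] in mm, in the coordinates of the camera as it stood for that picture, good to about 4 mm: a listed point, or the origin of a listed thing).
The state is a dict: "t": time; "qpos": joint angles; "qvel": joint speeds; "joint_torque": joint torques, N m; "ee_pos": TCP position; "orientation": TCP orientation; "ft_force": force on the tool from outside, world axes, zero at the start; "moment": the same for the moment, N m; "width": finger opening in mm.
Only numpy, scipy, OpenCV 4.12 (cv2) and the standard library are available. Lean on these libraries where they do the work, as an engineer would, in place of code of your own. Each camera call takes 0.05 s, during which the arm holds its last target.

## Working session

There is one attempt and no reset: what is moved stays moved. The work goes in short steps, Python scripts to look and compute and a tool call to move; the robot and the scene stay as the last step left them, time stands still between calls to the robot, and variables do not carry over. Pictures are saved under pics/ and viewed, and the job is handed in when it is done.

Besides the shell and the picture viewer there is one more tool, called by a JSON object that holds its "name" and its "arguments", one argument or row to a line. carry_out: Moves the arm, as the interface text tells. Its arguments: {"type":"object","properties":{"targets":{"type":"array","items":{"type":"array"}}},"required":["targets"]}

```bash
mkdir -p pics; cat > h.py <<'E'
import numpy as np, cv2
from workcell import monitor, vision, order, find_in, regions_of, place_of
def cam(n):
    m=vision.camera_model(n);R=cv2.Rodrigues(np.array(m["rvec"],float))[0]
    return np.array(m["K"],float),np.array(m["dist"],float),R,np.array(m["tvec"],float).ravel()
def c2w(p,n):
    K,d,R,t=cam(n);return R.T@(np.array(p)-t)
def w2p(P,n):
    K,d,R,t=cam(n);return cv2.projectPoints(np.array(P,float).reshape(-1,1,3),R,t,K,d)[0].reshape(-1,2)
def p2w(uv,z,n):
    K,d,R,t=cam(n);u=cv2.undistortPoints(np.array(uv,float).reshape(-1,1,2),K,d).reshape(-1,2)
    r=np.c_[u,np.ones(len(u))]@R;c=-R.T@t
    return c+r*((z-c[2])/r[:,2])[:,None]
def snap(n,f):
    im=vision.get_image(n);cv2.imwrite(f"pics/{f}.png",im[:,:,::-1]);return im
E
python3 - <<'E'
from h import *
np.set_printoptions(precision=1,suppress=True)
print(monitor.get_obs())
for n in ["scene","side","wrist"]:
    snap(n,n+"0")
    K,d,R,t=cam(n);print(n,-R.T@t,R[2],K[0,0])
    if n!="wrist":
        for q in ["fan_center","copper_sink_center","gear_center","shaft_head","alu_sink_center","blue_tray","yellow_tray","bore"]:
            print(n,q,[(c2w(o["point"],n),round(o["confidence"],2)) for o in place_of(q,n)[:3]])
E
```

```text
{'t': 0.0, 'qpos': array([ 1.1,  0.4,  1.6,  0. ,  1.1, -0. ]), 'qvel': array([-0., -0., -0.,  0.,  0.,  0.]), 'joint_torque': array([ -0. , -54.5, -27.4,   0.1,   0. ,  -0. ]), 'ee_pos': array([247. , 573.5, 221.9]), 'orientation': array([-0.6, -3.1,  0. ]), 'ft_force': array([0. , 0.5, 0.4]), 'moment': array([-0., -0.,  0.]), 'width': 88.09142937492214}
scene [ 875.3 -596.7  690.5] [-0.3  0.7 -0.7] 397.4792230534471
scene fan_center [(array([640.3, 284. ,  14.2]), 0.82)]
scene copper_sink_center [(array([ 643.4, -274.1,   17.6]), 0.69)]
scene gear_center [(array([645.5, -95.2,  11.4]), 0.71)]
scene shaft_head [(array([658.7,  84.2,  83.6]), 0.67)]
scene alu_sink_center [(array([456.5, -18.3,  17.8]), 0.78), (array([477.2, 281.1,   1.8]), 0.35)]
scene blue_tray [(array([ 480.4, -259.1,   -2.3]), 0.75)]
scene yellow_tray [(array([476.5, 280.4,   0.2]), 0.83)]
scene bore [(array([470.2, 337. ,  62. ]), 0.67), (array([454. , -18.3,  17.6]), 0.49)]
side [ 263.2 -632.1  594.6] [ 0.3  0.8 -0.6] 481.52977939691806
side fan_center [(array([639.6, 281.3,  10.9]), 0.78)]
side copper_sink_center [(array([ 640.9, -277.2,   11.5]), 0.81)]
side gear_center [(array([646.1, -97.5,  12. ]), 0.85)]
side shaft_head [(array([653.4,  89. ,  82.3]), 0.88)]
side alu_sink_center [(array([461.4, -15.7,  16.3]), 0.85)]
side blue_tray [(array([ 478.1, -264.2,    0. ]), 0.96)]
side yellow_tray [(array([474.3, 282.1,   0.1]), 0.72)]
side bore [(array([474.8, 338.6,  56.6]), 0.76)]
wrist [180.3 603.  384.9] [ 0.2 -0.1 -1. ] 292.0664109703156
```

View pics/scene0.png

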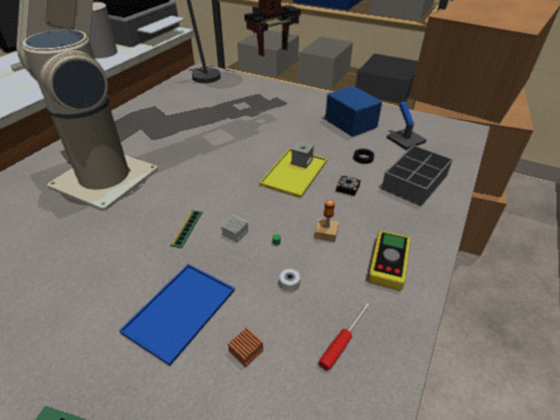

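View pics/side0.png

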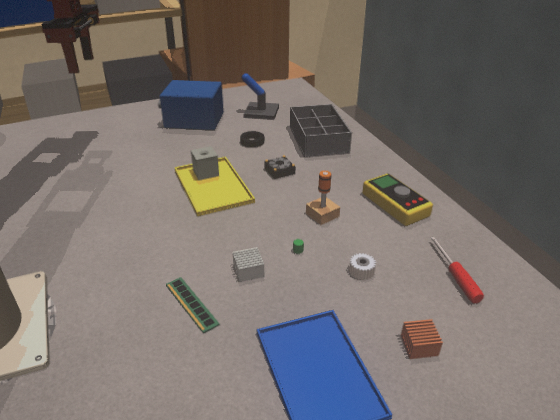

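View pics/wrist0.png

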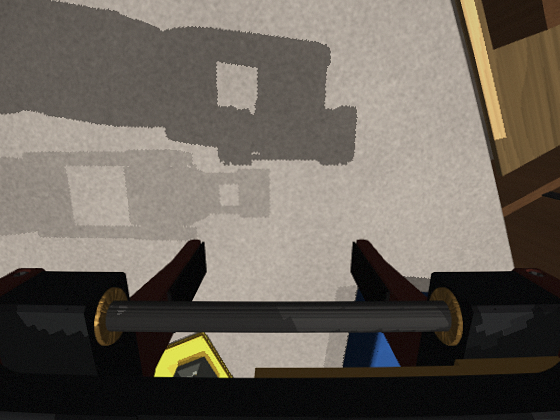

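The scene view shows the blue tray around (180,312), copper sink (246,347), gear (290,279), alu sink (235,227), shaft and block (328,218), fan (348,185) and yellow tray with stand (295,168). The side view agrees. Next I'll fit poses and yaws from the masks in both views.

```bash
cat > fit.py <<'E'
from h import *
from scipy.optimize import minimize
def box(x,y,a,sx,sy,z0,z1):
    c,s=np.cos(a),np.sin(a)
    return np.array([[x+c*u*sx/2-s*v*sy/2,y+s*u*sx/2+c*v*sy/2,z] for u in(-1,1) for v in(-1,1) for z in(z0,z1)])
def cyl(x,y,a,r,_,z0,z1):
    th=np.linspace(0,2*np.pi,40);return np.array([[x+r*np.cos(t),y+r*np.sin(t),z] for t in th for z in(z0,z1)])
S=4
def sil(P,n):
    h=cv2.convexHull((w2p(P,n)).astype(np.float32)).reshape(-1,2)
    m=np.zeros((420*S,560*S),np.uint8);cv2.fillConvexPoly(m,np.round((h+.5)*S*16-8).astype(np.int32),1,shift=4);return m>0
def fit(f,masks,x,y,dims,angs):
    big={n:cv2.resize(m.astype(np.uint8),None,fx=S,fy=S,interpolation=0)>0 for n,m in masks.items()}
    def cost(p):
        c=0
        for n,m in big.items():
            s=sil(f(p[0],p[1],p[2]/50,*dims),n);c-=(s&m).sum()/(s|m).sum()
        return c/len(big)
    best=None
    for a in angs:
        r=minimize(cost,[x,y,a*50],method="Nelder-Mead",options=dict(initial_simplex=[[x,y,a*50],[x+5,y,a*50],[x,y+5,a*50],[x,y,a*50+8]],xatol=.1,fatol=1e-4,maxfev=90))
        if best is None or r.fun<best.fun:best=r
    return best.x[0],best.x[1],np.degrees(best.x[2]/50),-best.fun
E
cat > run1.py <<'E'
from fit import *
L=[("fan_center",box,640,282,(56,56,0,25),1),("copper_sink_center",box,642,-276,(46,46,0,32),1),("gear_center",cyl,646,-96,(23,0,0,24),0),
("alu_sink_center",box,459,-17,(46,46,0,32),1),("blue_tray",box,479,-262,(130,200,0,12),2),("yellow_tray",box,475,281,(130,200,0,12),2)]
for n in("scene","side"):vision.get_image(n)
for q,f,x,y,d,k in L:
    ms={}
    for n in("scene","side"):
        r=regions_of(q,n)
        if r: ms[n]=r[0]["mask"]
    if q=="yellow_tray":  # stand: fill hull excluded; use lower part only
        pass
    angs=[0] if k==0 else ([-.5,0,.5] if k==1 else [-.4,0,.4])
    for sub in ([ms]+[{n:m} for n,m in ms.items()]):
        print(q,list(sub),np.round(fit(f,sub,x,y,d,angs),2))
print(monitor.get_obs()["t"])
E
time python3 run1.py
```

```text
fan_center ['scene', 'side'] [638.94 281.27   3.1    0.9 ]
fan_center ['scene'] [638.87 282.18   5.87   0.9 ]
fan_center ['side'] [6.3796e+02 2.7981e+02 4.0000e-02 9.1000e-01]
copper_sink_center ['scene', 'side'] [ 643.24 -277.72  -16.05    0.95]
copper_sink_center ['scene'] [ 642.85 -278.24  -15.53    0.95]
copper_sink_center ['side'] [ 643.8  -277.22  -16.84    0.96]
gear_center ['scene', 'side'] [644.27 -97.71   7.66   0.89]
gear_center ['scene'] [642.55 -96.3    3.38   0.9 ]
gear_center ['side'] [646.27 -95.3    3.89   0.91]
alu_sink_center ['scene', 'side'] [456.52 -17.84  -4.61   0.94]
alu_sink_center ['scene'] [455.19 -18.05  -5.19   0.94]
alu_sink_center ['side'] [457.03 -17.39  -4.35   0.96]
blue_tray ['scene', 'side'] [ 477.71 -263.83   -3.6     0.98]
blue_tray ['scene'] [ 477.19 -264.06   -3.51    0.98]
blue_tray ['side'] [ 477.83 -264.08   -3.82    0.99]
yellow_tray ['scene', 'side'] [473.1  281.7    1.51   0.89]
yellow_tray ['scene'] [472.43 282.     1.68   0.9 ]
yellow_tray ['side'] [473.86 281.1    1.46   0.88]
1.65
real	0m31.889s
user	0m23.570s
sys	0m3.335s
```

```bash
cat > st.py <<'E'
from h import *
import sys
np.set_printoptions(precision=2,suppress=True)
o=monitor.get_obs();R=cv2.Rodrigues(np.array(o["orientation"]))[0]
y=R[:,1];print("t",round(o["t"],2),"pos",o["ee_pos"],"jaw yaw",np.degrees(np.arctan2(y[1],y[0])).round(2),"zaxis",R[:,2],"w",round(o["width"],2),"F",o["ft_force"],"q",o["qpos"])
E
python3 st.py
python3 - <<'E'
from h import *
print(p2w([[375,90],[330,95],[353,118],[355,132]],0,"scene").round())
im=cv2.imread("pics/scene0.png");cv2.imwrite("pics/crop.png",np.hstack([cv2.resize(im[320:370,220:270],(390,390),interpolation=2),cv2.resize(im[160:210,310:360],(390,390),interpolation=2)]))
E
```

```text
t 1.65 pos [247.27 573.98 222.64] jaw yaw 66.69 zaxis [-0. -0. -1.] w 87.64 F [ 0.25 -0.36 -0.49] q [ 1.14  0.42  1.63  0.    1.09 -0.02]
[[515. 944.   0.]
 [371. 817.   0.]
 [515. 681.   0.]
 [555. 590.   0.]]
```

View pics/crop.png

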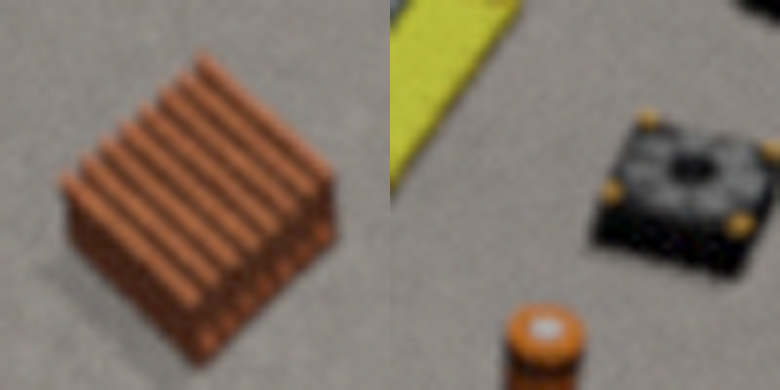

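{"name": "carry_out", "arguments": {
  "targets": [
    [[0,0,-63.7],[392,-293,0],87.8],
    [[0,0,-63.7],[392,-293,0],87.8],
    [[0,0,-63.7],[392,-293,0],87.8],
    [[0,0,-63.7],[392,-293,0],87.8],
    [[0,0,-63.7],[392,-293,0],87.8],
    [[0,0,-63.7],[392,-293,0],87.8],
    [[0,0,-63.7],[392,-293,0],87.8],
    [[0,0,-63.7],[392,-293,0],87.8],
    [[0,0,-63.7],[392,-293,0],87.8],
    [[0,0,-63.7],[392,-293,0],87.8]
  ]
}}

```text
t: 2.48
ee_pos: [582.5, 323.0, 222.8]
orientation: [-2.17, -2.272, -0.0]
ft_force: [-0.8, 1.0, 0.3]
width: 87.9
```

```bash
python3 st.py
```

```text
t 2.48 pos [582.52 322.99 222.8 ] jaw yaw 2.64 zaxis [ 0.  0. -1.] w 87.88 F [-0.82  1.02  0.28] q [0.49 0.48 1.53 0.   1.13 0.44]
```

{"name": "carry_out", "arguments": {
  "targets": [
    [[0,0,0],[28,-21,-20],87.8],
    [[0,0,0],[57,-42,-50],87.8],
    [[0,0,0],[57,-42,-80],87.8],
    [[0,0,0],[57,-42,-80],87.8],
    [[0,0,0],[57,-42,-80],87.8]
  ]
}}

```text
t: 2.9
ee_pos: [636.6, 281.7, 140.7]
orientation: [-2.162, -2.276, 0.007]
ft_force: [0.9, -1.0, 0.8]
width: 88.0
```

```bash
python3 st.py; cat > look.py <<'E'
from h import *
import sys
np.set_printoptions(precision=2,suppress=True)
q,n,f=sys.argv[1:4]
im=snap(n,f).copy()
for r in place_of(q,n)[:2]:
    P=c2w(r["point"],n);print("place",P,r["confidence"]);u=w2p(P,n)[0];cv2.circle(im,(int(u[0]),int(u[1])),4,(255,0,255),1)
r=regions_of(q,n)
if r:
    m=r[0]["mask"];print("mask",m.sum(),r[0]["confidence"],np.argwhere(m).min(0),np.argwhere(m).max(0));np.save("pics/mask.npy",m)
    c=cv2.findContours(m.astype(np.uint8),0,2)[0];cv2.drawContours(im,c,-1,(0,255,0),1)
cv2.imwrite(f"pics/{f}.png",im[:,:,::-1])
E
python3 look.py fan_center wrist w1
```

```text
t 2.9 pos [636.56 281.7  140.74] jaw yaw 2.94 zaxis [-0. -0. -1.] w 88.01 F [ 0.93 -1.    0.82] q [0.4  0.62 1.51 0.   1.02 0.35]
place [640.99 284.96  17.22] 0.63
mask 3181 0.86 [175 254] [233 310]
```

View pics/w1.png

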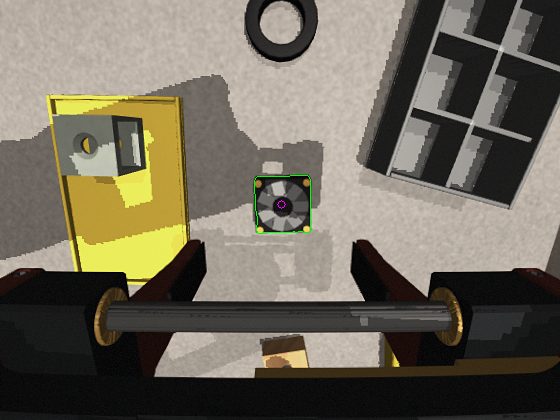

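```bash
cat > wfit.py <<'E'
from fit import *
m=np.load("pics/mask.npy")
print(np.round(fit(box,{"wrist":m},640,282,(56,56,0,25),[0,.1]),2))
np.set_printoptions(precision=1,suppress=True)
# tray outer corners & stand, px estimates from picture
print("tray TL,TR top z12",p2w([[48,96],[183,98]],12,"wrist"))
for q in("bore","yellow_tray"):print(q,[(c2w(r["point"],"wrist"),round(r["confidence"],2)) for r in place_of(q,"wrist")[:2]])
# bore ellipse
im=cv2.imread("pics/w1.png");cv2.imwrite("pics/bore1.png",cv2.resize(im[90:190,40:160],None,fx=6,fy=6,interpolation=2))
E
python3 wfit.py
```

```text
[642.42 285.03   4.72   0.97]
tray TL,TR top z12 [[409.3 380.2  12. ]
 [541.7 383.4  12. ]]
bore [(array([475.1, 338.7,  63.2]), 0.78)]
yellow_tray [(array([472.6, 286.8,   2.2]), 0.83)]
```

View pics/bore1.png

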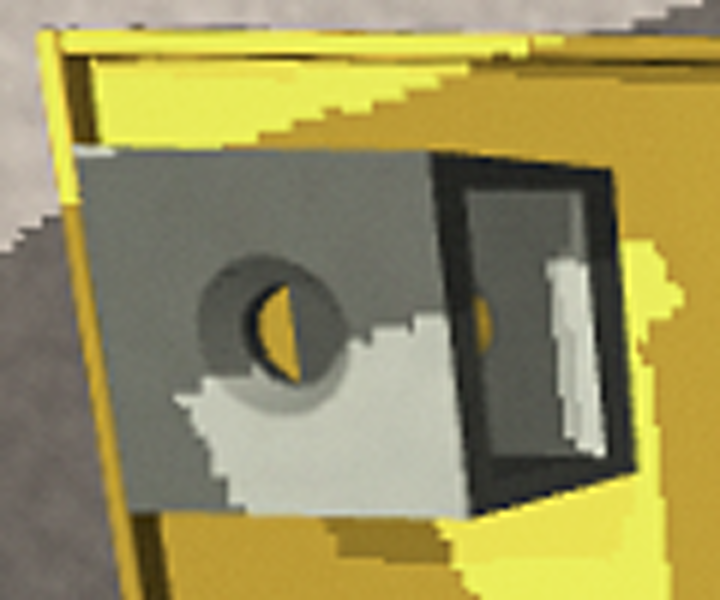

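{"name": "carry_out", "arguments": {
  "targets": [
    [[0,0,1.6],[4,1,-30],87.8],
    [[0,0,1.6],[4,1,-65],87.8],
    [[0,0,1.6],[4,1,-100],87.8],
    [[0,0,1.6],[4,1,-120],87.8],
    [[0,0,1.6],[4,1,-130],87.8],
    [[0,0,1.6],[4,1,-136],87.8],
    [[0,0,1.6],[4,1,-136],20],
    [[0,0,1.6],[4,1,-136],20],
    [[0,0,1.6],[4,1,-136],20],
    [[0,0,1.6],[4,1,-136],20]
  ]
}}

```text
t: 3.98
ee_pos: [643.1, 284.1, 8.6]
orientation: [2.13, 2.308, 0.004]
ft_force: [0.1, -0.3, 0.8]
width: 64.6
```

```bash
python3 st.py
```

```text
t 3.98 pos [643.14 284.06   8.56] jaw yaw 4.6 zaxis [ 0.  0. -1.] w 64.62 F [ 0.09 -0.28  0.76] q [ 0.4   0.79  1.53 -0.    0.81  0.32]
```

{"name": "carry_out", "arguments": {
  "targets": [
    [[0,0,0],[-2,-1,-4],20],
    [[0,0,0],[-2,-1,-4],20],
    [[0,0,0],[-2,-1,-4],20],
    [[0,0,0],[-2,-1,-4],20],
    [[0,0,0],[-2,-1,-4],20],
    [[0,0,0],[-2,-1,-4],20]
  ]
}}

```text
t: 4.48
ee_pos: [640.6, 282.8, 3.5]
orientation: [2.13, 2.308, 0.002]
ft_force: [-0.7, -0.5, 6.8]
width: 55.5
```

```bash
python3 st.py
```

```text
t 4.48 pos [640.62 282.75   3.52] jaw yaw 4.59 zaxis [ 0.  0. -1.] w 55.52 F [-0.71 -0.51  6.82] q [ 0.4   0.8   1.54 -0.    0.8   0.32]
```

{"name": "carry_out", "arguments": {
  "targets": [
    [[0,0,0],[0,0,15],20],
    [[0,0,0],[0,0,50],20],
    [[0,0,0],[0,0,90],20],
    [[0,0,0],[0,0,130],20],
    [[0,0,0],[-8,-26,160],20],
    [[0,0,-1],[-18,-58,170],20],
    [[0,0,-2],[-30,-95,170],20],
    [[0,0,-3],[-42,-132,170],20],
    [[0,0,-4],[-54,-170,170],20],
    [[0,0,-5],[-66,-207,170],20]
  ]
}}

```text
t: 5.32
ee_pos: [572.7, 73.9, 173.4]
orientation: [2.23, 2.213, -0.0]
ft_force: [0.8, -0.2, -0.4]
width: 55.8
```

```bash
python3 st.py
```

```text
t 5.32 pos [572.7   73.94 173.44] jaw yaw -0.43 zaxis [-0. -0. -1.] w 55.8 F [ 0.76 -0.2  -0.39] q [ 0.11  0.42  1.77 -0.    0.95  0.12]
```

{"name": "carry_out", "arguments": {
  "targets": [
    [[0,0,-1],[-11,-37,0],20],
    [[0,0,-2],[-23,-74,0],20],
    [[0,0,-3],[-35,-111,0],20],
    [[0,0,-3.2],[-47,-148,0],20],
    [[0,0,-3.2],[-59,-185,0],20],
    [[0,0,-3.2],[-71,-222,-10],20],
    [[0,0,-3.2],[-83,-259,-40],20],
    [[0,0,-3.2],[-93,-290,-75],20],
    [[0,0,-3.2],[-93,-294,-100],20],
    [[0,0,-3.2],[-93,-294,-120],20]
  ]
}}

```text
t: 6.15
ee_pos: [479.0, -220.7, 50.8]
orientation: [-2.293, -2.145, 0.001]
ft_force: [-0.1, 0.3, -0.8]
width: 56.1
```

```bash
python3 st.py; python3 look.py fan_center side s2
```

```text
t 6.15 pos [ 478.96 -220.67   50.82] jaw yaw -3.8 zaxis [-0.  0. -1.] w 56.06 F [-0.1   0.33 -0.85] q [-0.45  0.55  1.94 -0.    0.66 -0.39]
place [ 478.85 -222.42   61.99] 0.97
mask 1401 0.7 [302 293] [348 333]
```

View pics/s2.png

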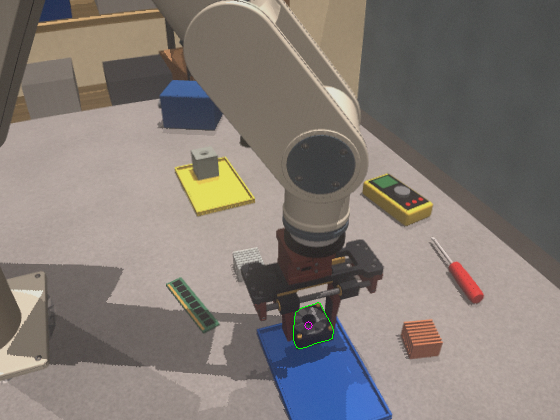

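{"name": "carry_out", "arguments": {
  "targets": [
    [[0,0,0],[1,0,-15],20],
    [[0,0,0],[1,0,-30],20],
    [[0,0,0],[1,0,-38],20],
    [[0,0,0],[1,0,-38],20],
    [[0,0,0],[1,0,-38],20]
  ]
}}

```text
t: 6.72
ee_pos: [482.6, -218.2, 15.7]
orientation: [2.289, 2.151, 0.0]
ft_force: [-0.5, 0.6, -0.9]
width: 56.0
```

```bash
python3 st.py
```

```text
t 6.72 pos [ 482.64 -218.24   15.71] jaw yaw -3.56 zaxis [ 0. -0. -1.] w 55.95 F [-0.52  0.56 -0.89] q [-0.45  0.62  1.94  0.    0.59 -0.39]
```

{"name": "carry_out", "arguments": {
  "targets": [
    [[0,0,0],[-2,-1,-4],20],
    [[0,0,0],[-2,-1,-7.5],20],
    [[0,0,0],[-2,-1,-7.5],20],
    [[0,0,0],[-2,-1,-7.5],75],
    [[0,0,0],[-2,-1,-7.5],75],
    [[0,0,0],[-2,-1,-7.5],75],
    [[0,0,0],[-2,-1,-7.5],75],
    [[0,0,0],[-2,-1,-7.5],75]
  ]
}}

```text
t: 7.38
ee_pos: [480.0, -219.5, 7.2]
orientation: [-2.29, -2.15, 0.0]
ft_force: [-0.5, -0.0, -0.1]
width: 75.2
```

```bash
python3 st.py
```

```text
t 7.38 pos [ 479.95 -219.45    7.18] jaw yaw -3.61 zaxis [-0.  0. -1.] w 75.19 F [-0.46 -0.04 -0.15] q [-0.45  0.63  1.94  0.    0.57 -0.39]
```

{"name": "carry_out", "arguments": {
  "targets": [
    [[0,0,0],[0,0,15],75],
    [[0,0,0],[0,0,50],80],
    [[0,0,0],[0,0,90],87.8],
    [[0,0,-4],[20,-7,120],87.8],
    [[0,0,-8],[55,-20,135],87.8],
    [[0,0,-12.4],[92,-33,140],87.8],
    [[0,0,-12.4],[130,-46,140],87.8],
    [[0,0,-12.4],[163,-58,135],87.8],
    [[0,0,-12.4],[163,-58,130],87.8],
    [[0,0,-12.4],[163,-58,130],87.8]
  ]
}}

```text
t: 8.22
ee_pos: [643.2, -277.4, 135.4]
orientation: [-2.508, -1.89, 0.001]
ft_force: [-1.1, -0.0, 0.4]
width: 87.6
```

```bash
python3 st.py;python3 look.py copper_sink_center wrist w3; python3 - <<'E'
from fit import *
print(np.round(fit(box,{"wrist":np.load("pics/mask.npy")},643,-278,(46,46,0,32),[-.28]),2))
E
```

```text
t 8.22 pos [ 643.25 -277.39  135.37] jaw yaw -15.99 zaxis [-0.  0. -1.] w 87.61 F [-1.1  -0.01  0.42] q [-0.42  0.63  1.5   0.    1.01 -0.15]
place [ 641.39 -278.71   17.16] 0.83
mask 2512 0.63 [182 255] [234 304]
[ 641.27 -277.27  -15.79    0.97]
```

View pics/w3.png

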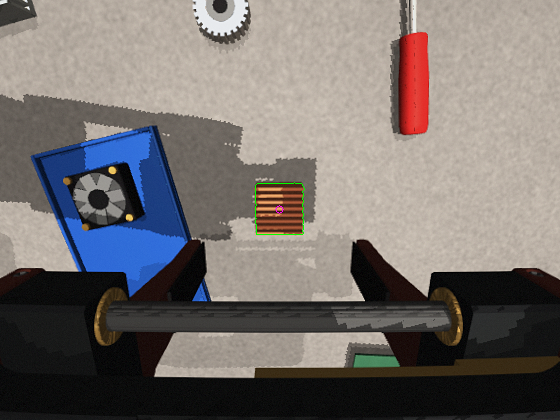

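{"name": "carry_out", "arguments": {
  "targets": [
    [[0,0,0],[-1,0,-35],87.8],
    [[0,0,0],[-1,0,-70],87.8],
    [[0,0,0],[-1,0,-100],87.8],
    [[0,0,0],[-1,0,-120],87.8],
    [[0,0,0],[-1,0,-129],87.8],
    [[0,0,0],[-1,0,-129],87.8],
    [[0,0,0],[-1,0,-129],87.8]
  ]
}}

```text
t: 8.95
ee_pos: [641.9, -277.5, 9.0]
orientation: [2.509, 1.89, 0.0]
ft_force: [0.7, -0.9, -0.3]
width: 87.7
```

```bash
python3 st.py
```

```text
t 8.95 pos [ 641.94 -277.52    9.02] jaw yaw -16.01 zaxis [ 0. -0. -1.] w 87.7 F [ 0.71 -0.91 -0.32] q [-0.43  0.79  1.54  0.    0.81 -0.15]
```

{"name": "carry_out", "arguments": {
  "targets": [
    [[0,0,0],[0,0,-5],87.8],
    [[0,0,0],[0,0,-5],20],
    [[0,0,0],[0,0,-5],20],
    [[0,0,0],[0,0,-5],20],
    [[0,0,0],[0,0,-5],20],
    [[0,0,0],[0,0,-5],20],
    [[0,0,0],[0,0,-5],20],
    [[0,0,0],[0,0,-5],20],
    [[0,0,0],[0,0,-5],20],
    [[0,0,0],[0,0,-5],20]
  ]
}}

```text
t: 9.78
ee_pos: [642.3, -277.6, 3.3]
orientation: [2.509, 1.89, 0.0]
ft_force: [0.9, -0.4, -0.4]
width: 46.0
```

```bash
python3 st.py
```

```text
t 9.78 pos [ 642.26 -277.59    3.33] jaw yaw -16.01 zaxis [ 0. -0. -1.] w 45.95 F [ 0.89 -0.37 -0.35] q [-0.42  0.8   1.54  0.    0.8  -0.15]
```

{"name": "carry_out", "arguments": {
  "targets": [
    [[0,0,0],[0,0,15],20],
    [[0,0,0],[0,0,45],20],
    [[0,0,1],[0,0,80],20],
    [[0,0,5],[-25,-5,100],20],
    [[0,0,9],[-60,-12,105],20],
    [[0,0,12.4],[-100,-19,105],20],
    [[0,0,12.4],[-140,-27,95],20],
    [[0,0,12.4],[-167,-32,75],20],
    [[0,0,12.4],[-167,-32,45],20],
    [[0,0,12.4],[-167,-32,30],20]
  ]
}}

```text
t: 10.62
ee_pos: [472.1, -309.2, 32.2]
orientation: [-2.291, -2.146, 0.001]
ft_force: [1.0, 0.3, -1.3]
width: 46.1
```

{"name": "carry_out", "arguments": {
  "targets": [
    [[0,0,0],[0,0,-12],20],
    [[0,0,0],[0,0,-16],20],
    [[0,0,0],[0,0,-16],20],
    [[0,0,0],[0,0,-16],20]
  ]
}}

```text
t: 10.95
ee_pos: [475.7, -309.6, 17.8]
orientation: [2.289, 2.15, 0.0]
ft_force: [-0.2, 0.6, -2.1]
width: 45.7
```

```bash
python3 st.py
```

```text
t 10.95 pos [ 475.72 -309.62   17.77] jaw yaw -3.58 zaxis [ 0. -0. -1.] w 45.67 F [-0.21  0.56 -2.14] q [-0.6   0.65  1.85 -0.    0.64 -0.54]
```

{"name": "carry_out", "arguments": {
  "targets": [
    [[0,0,0],[-1,0,-5],20],
    [[0,0,0],[-1,0,-10],20],
    [[0,0,0],[-1,0,-10],20],
    [[0,0,0],[-1,0,-10],65],
    [[0,0,0],[-1,0,-10],65],
    [[0,0,0],[-1,0,-10],65],
    [[0,0,0],[-1,0,-10],70],
    [[0,0,0],[-1,0,-10],70],
    [[0,0,0],[-1,0,-10],70]
  ]
}}

```text
t: 11.7
ee_pos: [474.0, -309.5, 7.2]
orientation: [2.29, 2.15, 0.0]
ft_force: [0.2, -0.4, 0.3]
width: 70.0
```

```bash
python3 st.py
```

```text
t 11.7 pos [ 474.03 -309.49    7.25] jaw yaw -3.61 zaxis [ 0. -0. -1.] w 70.04 F [ 0.19 -0.38  0.3 ] q [-0.6   0.66  1.86 -0.    0.62 -0.54]
```

{"name": "carry_out", "arguments": {
  "targets": [
    [[0,0,0],[0,0,15],70],
    [[0,0,0],[0,0,50],80],
    [[0,0,0],[0,0,90],87.8],
    [[0,0,2],[10,13,125],87.8],
    [[0,0,5],[33,41,135],87.8],
    [[0,0,5],[58,72,135],87.8],
    [[0,0,5],[84,104,135],87.8],
    [[0,0,5],[110,136,135],87.8],
    [[0,0,5],[136,168,135],87.8],
    [[0,0,5],[160,199,130],87.8]
  ]
}}

```text
t: 12.53
ee_pos: [635.8, -108.7, 138.2]
orientation: [2.193, 2.247, 0.002]
ft_force: [-1.1, -0.0, -0.2]
width: 87.8
```

{"name": "carry_out", "arguments": {
  "targets": [
    [[0,0,0],[11,14,-5],87.8],
    [[0,0,0],[11,14,-5],87.8],
    [[0,0,0],[11,14,-5],87.8]
  ]
}}

```text
t: 12.78
ee_pos: [644.4, -95.9, 131.3]
orientation: [-2.191, -2.25, 0.002]
ft_force: [-0.4, 0.1, -0.8]
width: 87.5
```

```bash
python3 st.py;python3 look.py gear_center wrist w4; python3 - <<'E'
from fit import *
print(np.round(fit(cyl,{"wrist":np.load("pics/mask.npy")},645,-96,(23,0,0,24),[0]),2))
E
python3 look.py copper_sink_center scene s4
```

```text
t 12.78 pos [644.43 -95.92 131.34] jaw yaw 1.51 zaxis [-0. -0. -1.] w 87.54 F [-0.41  0.08 -0.82] q [-0.17  0.57  1.62 -0.    0.95 -0.19]
place [643.46 -98.23  13.8 ] 0.56
mask 1883 0.63 [185 256] [233 303]
[643.92 -98.66   4.69   0.96]
place [ 471.53 -308.19   19.7 ] 0.63
mask 878 0.61 [303 144] [341 180]
```

View pics/w4.png

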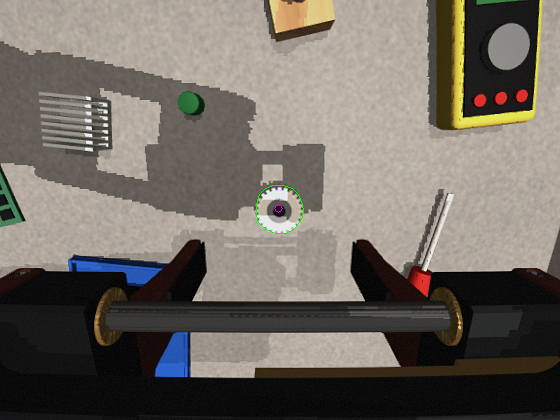

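View pics/s4.png

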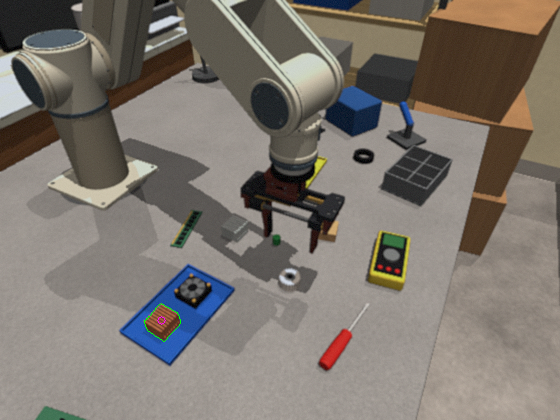

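{"name": "carry_out", "arguments": {
  "targets": [
    [[0,0,0],[0,-2,-35],87.8],
    [[0,0,0],[0,-2,-70],87.8],
    [[0,0,0],[0,-2,-100],87.8],
    [[0,0,0],[0,-2,-118],87.8],
    [[0,0,0],[0,-2,-122],80],
    [[0,0,0],[0,-2,-122],70],
    [[0,0,0],[0,-2,-122],70]
  ]
}}

```text
t: 13.67
ee_pos: [645.6, -99.1, 11.2]
orientation: [2.194, 2.247, 0.001]
ft_force: [0.3, -0.2, 0.3]
width: 71.9
```

```bash
python3 st.py
```

```text
t 13.67 pos [645.62 -99.06  11.15] jaw yaw 1.36 zaxis [ 0. -0. -1.] w 71.91 F [ 0.32 -0.17  0.32] q [-0.17  0.74  1.65 -0.    0.75 -0.19]
```

{"name": "carry_out", "arguments": {
  "targets": [
    [[0,0,0],[-1,1,-4],70],
    [[0,0,0],[-1,1,-7],20],
    [[0,0,0],[-1,1,-7],20],
    [[0,0,0],[-1,1,-7],20],
    [[0,0,0],[-1,1,-7],20],
    [[0,0,0],[-1,1,-7],20],
    [[0,0,0],[-1,1,-7],20],
    [[0,0,0],[-1,1,-7],20]
  ]
}}

```text
t: 14.33
ee_pos: [644.3, -97.5, 3.7]
orientation: [2.194, 2.248, 0.001]
ft_force: [-0.8, -0.6, 4.9]
width: 45.1
```

```bash
python3 st.py
```

```text
t 14.33 pos [644.34 -97.47   3.67] jaw yaw 1.39 zaxis [ 0. -0. -1.] w 45.05 F [-0.83 -0.61  4.94] q [-0.17  0.75  1.66  0.    0.73 -0.19]
```

{"name": "carry_out", "arguments": {
  "targets": [
    [[0,0,0],[0,0,15],20],
    [[0,0,0],[0,0,50],20],
    [[0,0,0],[0,0,90],20],
    [[0,0,0],[-5,10,125],20],
    [[0,0,0],[-20,40,140],20],
    [[0,0,0],[-38,76,140],20],
    [[0,0,0],[-56,112,140],20],
    [[0,0,0],[-74,148,140],20],
    [[0,0,0],[-92,183,140],20],
    [[0,0,0],[-110,218,140],20]
  ]
}}

```text
t: 15.17
ee_pos: [532.9, 121.9, 144.2]
orientation: [2.194, 2.248, 0.001]
ft_force: [0.9, 0.2, -0.6]
width: 45.3
```

{"name": "carry_out", "arguments": {
  "targets": [
    [[0,0,0],[-18,36,0],20],
    [[0,0,0],[-36,72,-5],20],
    [[0,0,0],[-52,105,-20],20],
    [[0,0,0],[-58,116,-50],20],
    [[0,0,0],[-58,116,-80],20],
    [[0,0,0],[-58,116,-105],20],
    [[0,0,0],[-58,116,-115],20],
    [[0,0,0],[-58,116,-115],20],
    [[0,0,0],[-58,116,-115],20]
  ]
}}

```text
t: 15.92
ee_pos: [476.2, 236.4, 28.7]
orientation: [-2.195, -2.248, 0.0]
ft_force: [-0.3, -0.6, -0.7]
width: 45.4
```

```bash
python3 st.py; python3 look.py gear_center side s5
```

```text
t 15.92 pos [476.25 236.41  28.69] jaw yaw 1.37 zaxis [-0. -0. -1.] w 45.39 F [-0.33 -0.59 -0.66] q [ 0.44  0.59  1.93 -0.    0.62  0.41]
place [476.2  238.32  38.22] 0.8
mask 330 0.76 [172 208] [190 228]
```

View pics/s5.png

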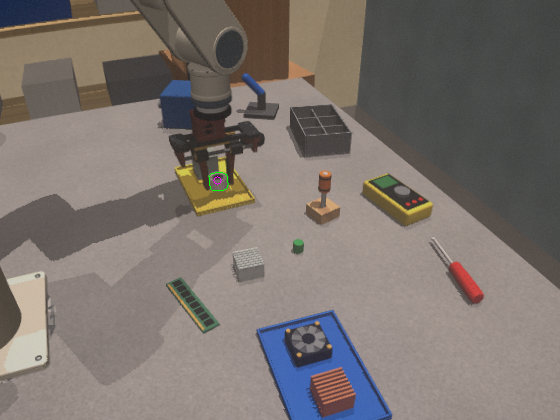

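Gear is held above the open floor (218,182). Blue tray holds the fan and copper sink. Lower to TCP z ≈ 8 and release.

{"name": "carry_out", "arguments": {
  "targets": [
    [[0,0,0],[0,0,-10],20],
    [[0,0,0],[0,0,-17],20],
    [[0,0,0],[0,0,-20.8],20],
    [[0,0,0],[0,0,-20.8],20],
    [[0,0,0],[0,0,-20.8],65],
    [[0,0,0],[0,0,-20.8],65],
    [[0,0,0],[0,0,-20.8],70],
    [[0,0,0],[0,0,-20.8],70],
    [[0,0,0],[0,0,-20.8],70]
  ]
}}

```text
t: 16.82
ee_pos: [475.9, 236.5, 7.3]
orientation: [-2.194, -2.248, 0.0]
ft_force: [-0.1, 0.5, 0.2]
width: 69.5
```

```bash
python3 st.py
```

```text
t 16.82 pos [475.95 236.51   7.34] jaw yaw 1.39 zaxis [-0. -0. -1.] w 69.47 F [-0.08  0.46  0.15] q [0.44 0.63 1.93 0.   0.57 0.41]
```

{"name": "carry_out", "arguments": {
  "targets": [
    [[0,0,0],[0,0,15],70],
    [[0,0,0],[0,0,50],80],
    [[0,0,0],[0,0,90],87.8],
    [[0,0,0],[0,0,130],87.8],
    [[0,0,0],[0,20,165],87.8],
    [[0,0,0],[-1,50,188],87.8],
    [[0,0,0],[-2,80,188],87.8],
    [[0,0,0],[-2,101,188],87.8],
    [[0,0,0],[-2,101,188],87.8],
    [[0,0,0],[-2,101,188],87.8]
  ]
}}

```text
t: 17.65
ee_pos: [473.6, 338.0, 195.2]
orientation: [2.192, 2.25, -0.001]
ft_force: [-1.1, 0.0, -0.2]
width: 87.9
```

```bash
python3 st.py;python3 look.py bore wrist w6; python3 look.py gear_center wrist w6b; python3 -c "
import cv2;im=cv2.imread('pics/w6.png');cv2.imwrite('pics/w6c.png',cv2.resize(im[150:260,230:340],None,fx=5,fy=5,interpolation=2))"
```

```text
t 17.65 pos [473.55 338.03 195.22] jaw yaw 1.51 zaxis [-0. -0. -1.] w 87.93 F [-1.07  0.01 -0.23] q [ 0.6   0.39  1.75 -0.    1.    0.57]
place [473.84 334.86  59.72] 0.94
mask 2538 0.97 [174 254] [228 301]
place [472.54 235.81  12.68] 0.58
mask 1112 0.83 [252 261] [289 297]
```

View pics/w6b.png

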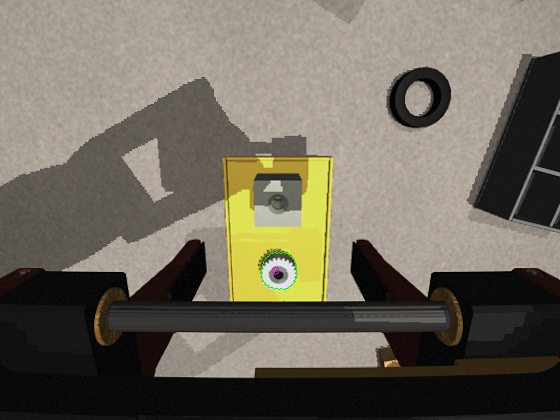

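View pics/w6c.png

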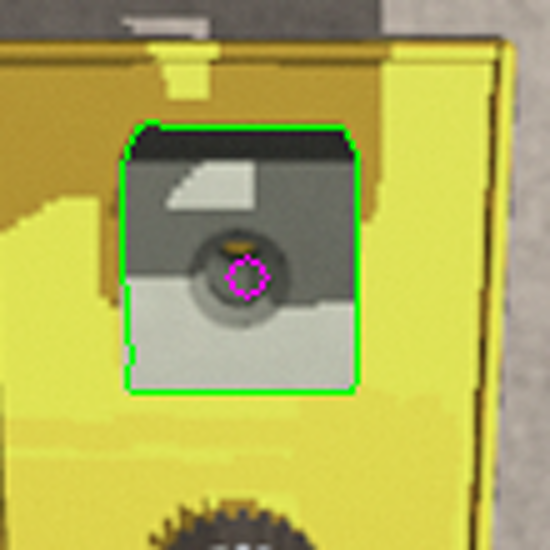

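```bash
python3 - <<'E'
from fit import *
print(p2w([[277.8,204.9]],59,"wrist").round(1))
m={"wrist":regions_of("gear_center","wrist")[0]["mask"]}
print("gear",np.round(fit(cyl,m,475,236,(23,0,4,28),[0]),2))
m={"wrist":regions_of("bore","wrist")[0]["mask"]}
print("stand w",np.round(fit(box,m,475,336,(50,50,4,59),[0.02]),2))
for n in("scene","side"):
    snap(n,n+"7")
    r=regions_of("bore",n)
    if r: print("stand",n,r[0]["mask"].sum(),np.round(fit(box,{n:r[0]["mask"]},475,336,(50,50,4,59),[0.02]),2))
    r=regions_of("gear_center",n)
    if r: print("gear",n,r[0]["mask"].sum(),np.round(fit(cyl,{n:r[0]["mask"]},475,236,(23,0,4,28),[0.02]),2))
    r=regions_of("shaft_head",n)
    print([(c2w(o["point"],n).round(1),o["confidence"]) for o in place_of("shaft_head",n)[:1]], r and r[0]["mask"].sum())
im=np.hstack([cv2.resize(cv2.imread("pics/scene7.png")[140:250,260:360],None,fx=4,fy=4,interpolation=2),cv2.resize(cv2.imread("pics/side7.png")[130:240,270:360],None,fx=4,fy=4,interpolation=2)]);cv2.imwrite("pics/c7.png",im)
E
```

```text
[[472.9 334.7  59. ]]
gear [476.22 237.61  -1.27   0.9 ]
stand w [472.99 336.26   1.75   0.98]
stand scene 494 [470.67 336.67   1.38   0.96]
gear scene 227 [473.32 237.7   10.88   0.93]
[(array([660.4,  87.9,  83. ]), 0.57)] 225
stand side 770 [472.71 334.4    1.72   0.96]
gear side 391 [475.12 236.21   5.42   0.96]
[(array([655.7,  87. ,  83.6]), 0.83)] 322
```

View pics/c7.png

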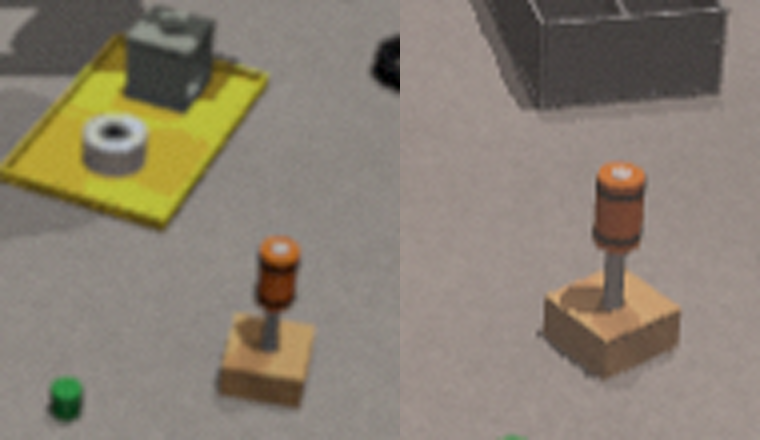

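{"name": "carry_out", "arguments": {
  "targets": [
    [[0,0,0],[22,-30,0],87.8],
    [[0,0,0],[44,-60,0],87.8],
    [[0,0,0],[66,-90,0],87.8],
    [[0,0,0],[88,-120,0],87.8],
    [[0,0,0],[110,-150,0],87.8],
    [[0,0,0],[132,-180,0],87.8],
    [[0,0,0],[154,-210,0],87.8],
    [[0,0,0],[176,-240,0],87.8],
    [[0,0,0],[183.5,-250,0],87.8],
    [[0,0,0],[183.5,-250,0],87.8]
  ]
}}

```text
t: 19.38
ee_pos: [659.1, 84.9, 195.2]
orientation: [2.198, 2.244, 0.001]
ft_force: [-0.2, -0.1, 0.2]
width: 87.6
```

```bash
sleep 0; python3 st.py;python3 look.py shaft_head wrist w8; python3 -c "
import cv2;im=cv2.imread('pics/w8.png');cv2.imwrite('pics/w8c.png',cv2.resize(im[150:260,220:340],None,fx=5,fy=5,interpolation=2))"
```

```text
t 19.38 pos [659.06  84.94 195.18] jaw yaw 1.19 zaxis [ 0. -0. -1.] w 87.56 F [-0.19 -0.11  0.25] q [ 0.11  0.51  1.56 -0.    1.07  0.09]
place [651.44  90.17  83.41] 0.84
mask 694 0.85 [191 263] [225 288]
```

View pics/w8c.png

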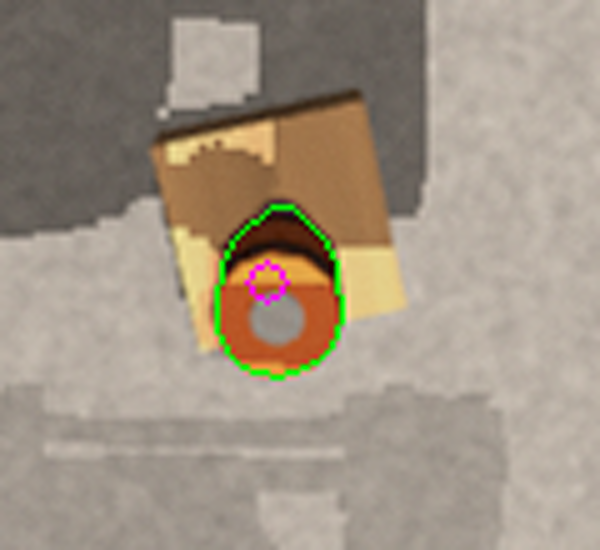

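```bash
python3 - <<'E'
from fit import *
print(p2w([[275.1,213.1]],102,"wrist").round(1))
print("block top corners",p2w([[220+160/5,150+140/5],[220+360/5,150+95/5],[220+405/5,150+305/5],[220+205/5,150+350/5]],25,"wrist").mean(0).round(1))
for n in ("wrist",):
    m=regions_of("shaft_head",n)[0]["mask"];print(np.round(fit(cyl,{n:m},656,87,(12,0,62,102),[0]),2))
for n,f in(("scene","scene0"),("side","side0")):
    vision.get_image(n)
    r=regions_of("shaft_head",n)
    if r:
        m=r[0]["mask"];print(n,m.sum(),np.round(fit(cyl,{n:m},656,87,(12,0,62,102),[0]),2))
E
```

```text
[[652.9  89.9 102. ]]
block top corners [653.6  90.3  25. ]
[653.    90.56   1.02   0.93]
side 326 [655.27  83.51   9.62   0.75]
```

{"name": "carry_out", "arguments": {
  "targets": [
    [[0,0,0],[-5.5,4.5,-10],87.8],
    [[0,0,0],[-5.5,4.5,-40],87.8],
    [[0,0,0],[-5.5,4.5,-75],87.8],
    [[0,0,0],[-5.5,4.5,-105],87.8],
    [[0,0,0],[-5.5,4.5,-120],87.8],
    [[0,0,0],[-5.5,4.5,-126],70],
    [[0,0,0],[-5.5,4.5,-126],60],
    [[0,0,0],[-5.5,4.5,-126],50],
    [[0,0,0],[-5.5,4.5,-126],40],
    [[0,0,0],[-5.5,4.5,-126],40]
  ]
}}

```text
t: 20.62
ee_pos: [653.1, 92.3, 71.0]
orientation: [2.193, 2.247, 0.003]
ft_force: [-0.5, -0.9, 0.4]
width: 57.9
```

```bash
python3 st.py;python3 look.py shaft_head wrist w9; python3 look.py shaft_head side s9; python3 -c "
import cv2;im=cv2.imread('pics/w9.png');jm=cv2.imread('pics/s9.png');cv2.imwrite('pics/c9.png',cv2.resize(cv2.hconcat([im[150:330,200:380],jm[100:280,240:420]]),None,fx=2.2,fy=2.2,interpolation=2))"
```

```text
t 20.62 pos [653.07  92.29  71.01] jaw yaw 1.4 zaxis [ 0.  0. -1.] w 57.9 F [-0.5  -0.93  0.42] q [0.12 0.66 1.63 0.   0.85 0.1 ]
place [653.67  89.72  80.2 ] 0.76
mask 2385 0.7 [233 262] [301 307]
place [657.2   85.58  82.37] 0.57
place [476.06 239.31  16.29] 0.46
mask 258 0.58 [172 318] [206 329]
```

View pics/c9.png

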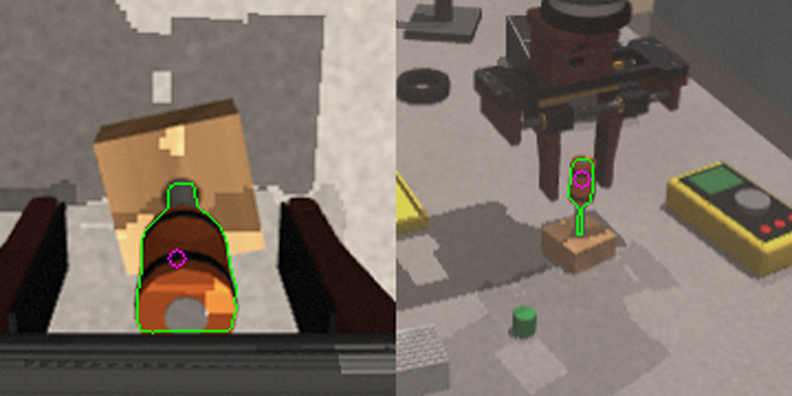

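{"name": "carry_out", "arguments": {
  "targets": [
    [[0,0,0],[0.5,-2.5,-4],40],
    [[0,0,0],[0.5,-2.5,-4],40],
    [[0,0,0],[0.5,-2.5,-4],40],
    [[0,0,0],[0.5,-2.5,-4],40],
    [[0,0,0],[0.5,-2.5,-4],10],
    [[0,0,0],[0.5,-2.5,-4],10],
    [[0,0,0],[0.5,-2.5,-4],10],
    [[0,0,0],[0.5,-2.5,-4],10],
    [[0,0,0],[0.5,-2.5,-4],10],
    [[0,0,0],[0.5,-2.5,-4],10]
  ]
}}

```text
t: 21.75
ee_pos: [653.3, 89.6, 65.6]
orientation: [2.194, 2.247, 0.002]
ft_force: [3.6, -0.6, -2.7]
width: 23.9
```

```bash
python3 st.py
```

```text
t 21.75 pos [653.33  89.6   65.57] jaw yaw 1.39 zaxis [ 0.  0. -1.] w 23.95 F [ 3.65 -0.59 -2.65] q [ 0.12  0.67  1.63 -0.    0.84  0.09]
```

{"name": "carry_out", "arguments": {
  "targets": [
    [[0,0,0],[0,0,5],10],
    [[0,0,0],[0,0,12],10],
    [[0,0,0],[0,0,20],10],
    [[0,0,0],[0,0,30],10],
    [[0,0,0],[0,0,50],10],
    [[0,0,0],[0,0,75],10],
    [[0,0,0],[0,0,100],10],
    [[0,0,0],[0,0,110],10],
    [[0,0,0],[0,0,110],10],
    [[0,0,0],[0,0,110],10]
  ]
}}

```text
t: 22.58
ee_pos: [652.1, 89.5, 175.5]
orientation: [-2.194, -2.248, -0.0]
ft_force: [-1.2, -1.1, -1.1]
width: 23.4
```

```bash
python3 st.py; python3 look.py shaft_head side s10;python3 look.py shaft_head wrist w10; python3 look.py shaft_head scene c10; python3 -c "
import cv2;im=cv2.imread('pics/c10.png');jm=cv2.imread('pics/s10.png');cv2.imwrite('pics/c10b.png',cv2.resize(cv2.hconcat([im[100:250,260:410],jm[60:210,240:390]]),None,fx=2.6,fy=2.6,interpolation=2))"
```

```text
t 22.58 pos [652.08  89.51 175.53] jaw yaw 1.39 zaxis [ 0.  0. -1.] w 23.43 F [-1.21 -1.15 -1.1 ] q [0.12 0.52 1.59 0.   1.03 0.09]
mask 407 0.67 [120 320] [167 333]
place [647.13  86.98 191.93] 0.93
place [472.41 282.17  -0.65] 0.36
place [658.12  84.04 194.65] 0.56
mask 278 0.79 [159 325] [196 336]
```

View pics/c10b.png

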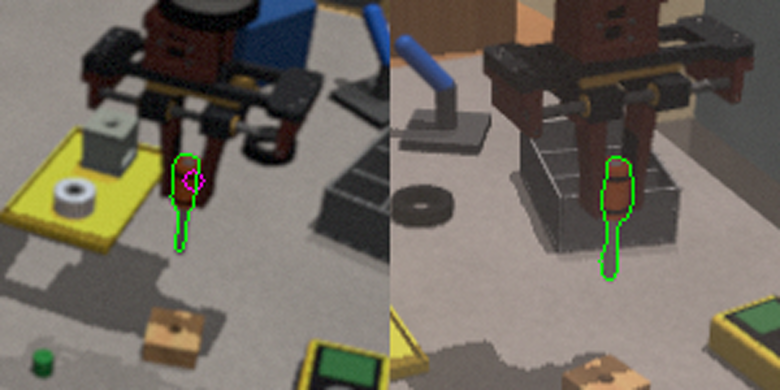

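View pics/w10.png

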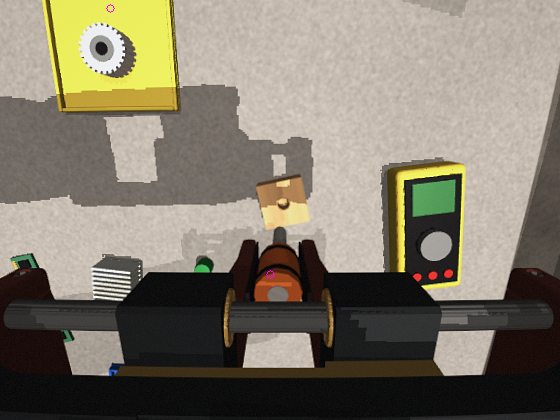

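```bash
cat > ov.py <<'E'
from h import *
import sys
f=sys.argv[1];dy=[float(v) for v in sys.argv[2:]] or [0]
o=monitor.get_obs();p=np.array(o["ee_pos"]);H=p+[0,0,16.5]
im=cv2.imread(f"pics/{f}.png");K=6;x0,y0,x1,y1=235,205,325,305
c=cv2.resize(im[y0:y1,x0:x1],None,fx=K,fy=K,interpolation=cv2.INTER_NEAREST)
for d,col in zip(dy,[(255,0,255),(0,255,0),(255,255,0)]):
    for r,zs in((5,(-75,-20)),(12,(-20,20))):
        for z in zs:
            th=np.linspace(0,2*np.pi,60)
            u=w2p(np.c_[H[0]+r*np.cos(th),H[1]+d+r*np.sin(th),np.full(60,H[2]+z)],"wrist")
            cv2.polylines(c,[np.round((u-[x0,y0]+.5)*K).astype(np.int32)],True,col,1)
cv2.imwrite("pics/ov.png",c)
E
python3 - <<'E'
from h import *
snap("wrist","w11")
E
python3 ov.py w11
```

```text
(no output)
```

View pics/ov.png

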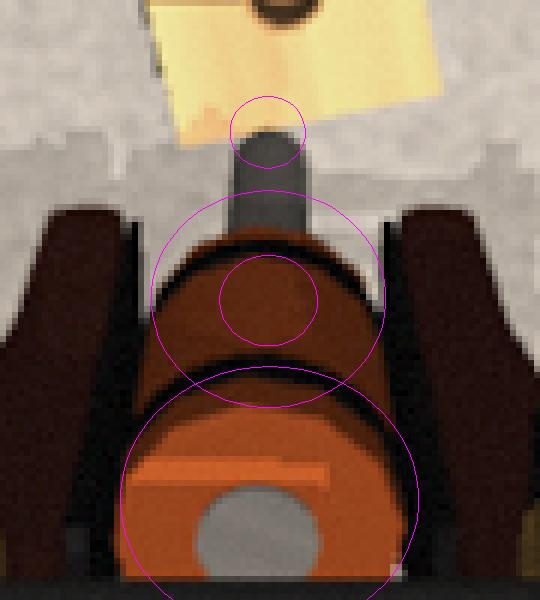

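```bash
python3 st.py; python3 - <<'E'
from h import *
for n in("wrist","side","scene"):
  for i in range(2):
    vision.get_image(n); r=place_of("shaft_head",n); print(n,[(c2w(o["point"],n).round(1),round(o["confidence"],2)) for o in r[:2]])
    print(np.array(monitor.get_obs()["ee_pos"]).round(2), [ (c2w(o["point"],n).round(1)) for o in place_of("bore",n)[:1]])
E
```

```text
t 23.08 pos [652.36  89.54 174.93] jaw yaw 1.39 zaxis [-0. -0. -1.] w 23.61 F [ 1.33  0.43 -0.42] q [ 0.12  0.52  1.58 -0.    1.03  0.09]
wrist [(array([650.3,  86.2, 189.6]), 0.58)]
[652.46  89.55 175.19] []
wrist [(array([649.3,  87.1, 189.6]), 0.87)]
[652.53  89.53 175.41] []
side [(array([652.3,  88. , 192.8]), 0.6)]
[652.51  89.53 175.43] [array([478.9, 337.9,  57.9])]
side [(array([ 480.8, -219.9,   18.1]), 0.72), (array([653.6,  88.6, 191. ]), 0.6)]
[652.49  89.53 175.39] [array([476. , 337.7,  57.4])]
scene [(array([650.8,  85.9, 196.3]), 0.73), (array([ 471.9, -308.7,   19.2]), 0.57)]
[652.51  89.52 175.41] [array([471.4, 335.9,  61.3])]
scene []
[652.51  89.52 175.4 ] [array([470.7, 335.3,  58.7])]
```

{"name": "carry_out", "arguments": {
  "targets": [
    [[0,0,0],[-15,20,5],10],
    [[0,0,0],[-37,51,5],10],
    [[0,0,0],[-60,82,5],10],
    [[0,0,0],[-82,113,5],10],
    [[0,0,0],[-104,144,5],10],
    [[0,0,0],[-126,175,5],10],
    [[0,0,0],[-148,205,5],10],
    [[0,0,0],[-168,233,5],10],
    [[0,0,0],[-179.4,248,0],10],
    [[0,0,0],[-179.4,248,-20],10]
  ]
}}

```text
t: 24.82
ee_pos: [472.6, 341.8, 158.0]
orientation: [2.19, 2.252, 0.009]
ft_force: [0.4, 0.5, -0.6]
width: 23.7
```

{"name": "carry_out", "arguments": {
  "targets": [
    [[0,0,0],[0,0,-10],10],
    [[0,0,0],[0,0,-15],10],
    [[0,0,0],[0,0,-15],10],
    [[0,0,0],[0,0,-15],10],
    [[0,0,0],[0,0,-15],10]
  ]
}}

```text
t: 25.23
ee_pos: [474.0, 337.2, 140.9]
orientation: [2.196, 2.247, 0.001]
ft_force: [0.9, 0.2, -0.7]
width: 23.4
```

```bash
python3 st.py; python3 - <<'E'
from h import *
snap("wrist","w12");snap("side","s12");snap("scene","c12")
im=cv2.imread('pics/c12.png');jm=cv2.imread('pics/s12.png');cv2.imwrite('pics/c12b.png',cv2.resize(cv2.hconcat([im[110:200,250:340],jm[110:200,160:250]]),None,fx=4.4,fy=4.4,interpolation=2))
E
python3 ov.py w12; python3 st.py
```

```text
t 25.23 pos [473.97 337.17 140.93] jaw yaw 1.32 zaxis [ 0.  0. -1.] w 23.41 F [ 0.87  0.2  -0.71] q [ 0.6   0.47  1.78 -0.    0.89  0.57]
t 25.38 pos [473.74 337.4  141.01] jaw yaw 1.35 zaxis [ 0.  0. -1.] w 23.53 F [-0.38  0.14 -0.53] q [ 0.6   0.47  1.78 -0.    0.89  0.57]
```

View pics/c12b.png

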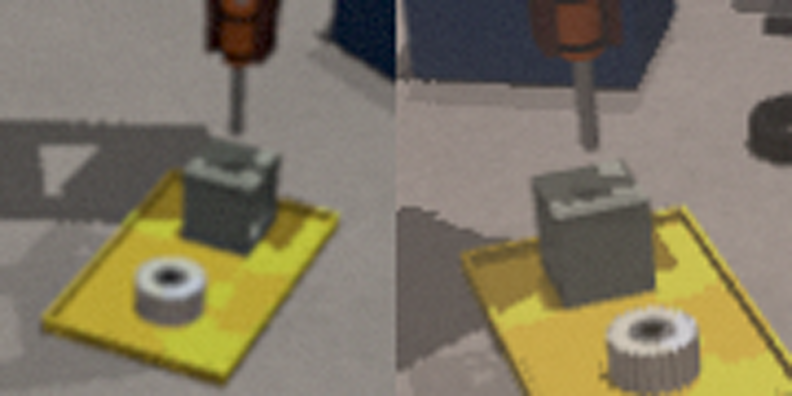

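View pics/ov.png

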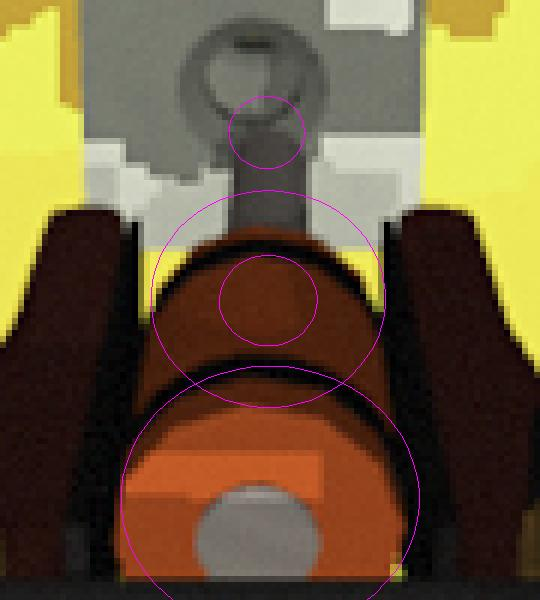

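```bash
python3 - <<'E'
from h import *
b=p2w([[277.0,219.2]],59,"wrist")[0];f=p2w([[279.4,232.2]],82.3,"wrist")[0]
print(b.round(1),f.round(1),(b-f).round(1), np.array(monitor.get_obs()["ee_pos"]))
K,d,R,t=cam("wrist");print(-R.T@t,R[2])
# external: bore mouth & foot px
print(w2p([[473.1,335.8,59],[473.7,337.4,82.3]],"scene").round(1),w2p([[473.1,335.8,59],[473.7,337.4,82.3]],"side").round(1))
E
```

```text
[472.2 336.4  59. ] [474.3 332.6  82.3] [ -2.1   3.8 -23.3] [473.744673   337.39918854 141.00502031]
[471.36609842 410.0009415  303.27114835] [ 0.0063028  -0.26508271 -0.96420508]
[[302.7 146.5]
 [303.4 139.5]] [[203.4 152.3]
 [202.6 142.9]]
```

```bash
python3 - <<'E'
from h import *
im=cv2.imread('pics/c12.png');jm=cv2.imread('pics/s12.png')
a=cv2.resize(im[130:165,285:320],(390,390),interpolation=0);b=cv2.resize(jm[130:165,185:220],(390,390),interpolation=0)
cv2.imwrite('pics/z12.png',cv2.hconcat([a,b]))
E
```

```text
(no output)
```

View pics/z12.png

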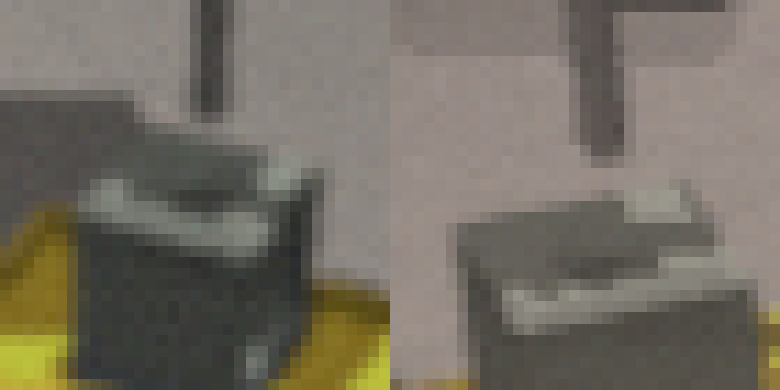

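```bash
python3 - <<'E'
from h import *
for n,f,b in(("scene",[303.2,139.6],[302.1,146.6]),("side",[203.6,143.0],[203.7,152.6])):
    B=p2w([b],59,n)[0];F=p2w([f],82.3,n)[0];print(n,B.round(1),F.round(1),(B-F).round(1))
E
```

```text
scene [471.8 334.7  59. ] [473.4 336.4  82.3] [ -1.6  -1.7 -23.3]
side [473.4 334.1  59. ] [475.7 336.1  82.3] [ -2.3  -2.1 -23.3]
```

{"name": "carry_out", "arguments": {
  "targets": [
    [[0,0,0],[-2,2.5,-7],10],
    [[0,0,0],[-2,2.5,-14],10],
    [[0,0,0],[-2,2.5,-17],10],
    [[0,0,0],[-2,2.5,-17],10],
    [[0,0,0],[-2,2.5,-17],10],
    [[0,0,0],[-2,2.5,-17],10]
  ]
}}

```text
t: 25.88
ee_pos: [471.1, 340.1, 123.3]
orientation: [-2.194, -2.248, 0.0]
ft_force: [0.4, -0.5, -0.1]
width: 23.6
```

```bash
python3 st.py; python3 - <<'E'
from h import *
snap("wrist","x");snap("side","s13");snap("scene","c13");snap("wrist","w13")
im=cv2.imread('pics/c13.png');jm=cv2.imread('pics/s13.png')
a=cv2.resize(im[130:165,285:320],(390,390),interpolation=0);b=cv2.resize(jm[130:165,185:220],(390,390),interpolation=0)
cv2.imwrite('pics/z13.png',cv2.hconcat([a,b]))
E
python3 ov.py w13; python3 st.py
```

```text
t 25.88 pos [471.11 340.08 123.3 ] jaw yaw 1.4 zaxis [-0. -0. -1.] w 23.65 F [ 0.37 -0.47 -0.13] q [ 0.6   0.49  1.79 -0.    0.86  0.58]
t 26.08 pos [471.24 340.14 123.56] jaw yaw 1.39 zaxis [ 0.  0. -1.] w 23.65 F [-0.17  0.45 -0.42] q [0.6  0.49 1.79 0.   0.86 0.58]
```

View pics/z13.png

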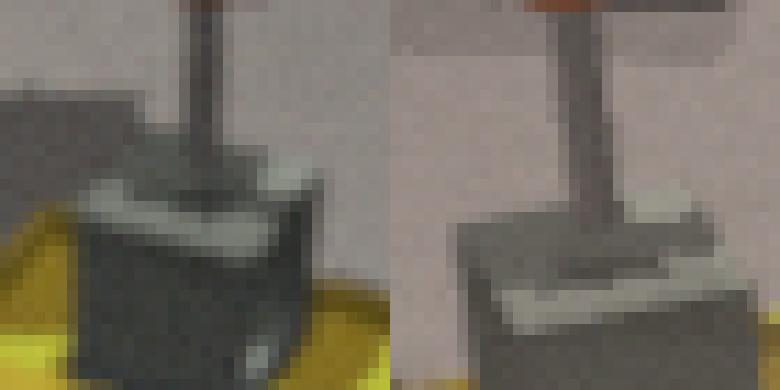

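View pics/ov.png

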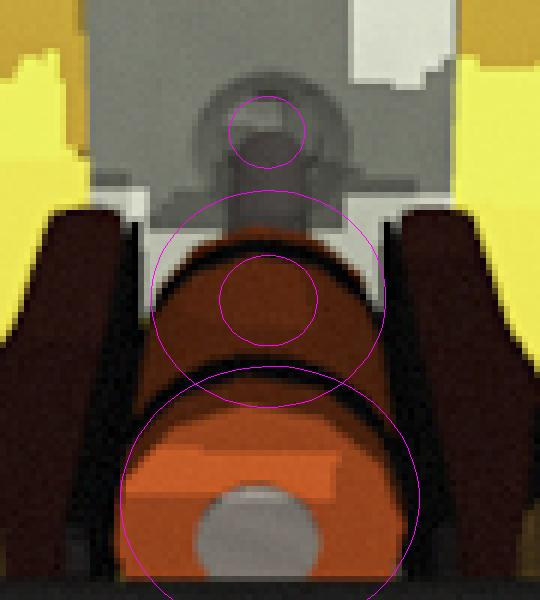

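```bash
python3 - <<'E'
from h import *
L=lambda n,f,b,z:print(n,z,(p2w([b],59,n)[0]-p2w([f],z,n)[0]).round(1))
for z in(63,65,67):
    L("wrist",[235+268/6-.5,205+164/6-.5],[235+272/6-.5,205+147/6-.5],z)
    L("side",[185+(600-390)/11.14-.5,130+224/11.14-.5],[185+214/11.14-.5,130+257/11.14-.5],z)
    L("scene",[285+207/11.14-.5,130+182/11.14-.5],[302.1,146.6],z)
E
```

```text
wrist 63 [ 0.5  1.1 -4. ]
side 63 [-1.3 -6.9 -4. ]
scene 63 [-3.3  0.8 -4. ]
wrist 65 [ 0.6  0.4 -6. ]
side 65 [-0.5 -3.2 -6. ]
scene 65 [-4.6  3.7 -6. ]
wrist 67 [ 0.6 -0.3 -8. ]
side 67 [ 0.3  0.5 -8. ]
scene 67 [-5.9  6.7 -8. ]
```

{"name": "carry_out", "arguments": {
  "targets": [
    [[0,0,0],[0.5,0.3,-4],10],
    [[0,0,0],[0.5,0.3,-8],10],
    [[0,0,0],[0.5,0.3,-11],10],
    [[0,0,0],[0.5,0.3,-14],10],
    [[0,0,0],[0.5,0.3,-17],10],
    [[0,0,0],[0.5,0.3,-20],10],
    [[0,0,0],[0.5,0.3,-20],10]
  ]
}}

```text
t: 26.67
ee_pos: [471.2, 340.1, 102.6]
orientation: [-2.194, -2.248, 0.002]
ft_force: [-0.1, 0.6, -0.5]
width: 23.7
```

```bash
python3 st.py; python3 - <<'E'
from h import *
snap("side","s14");snap("scene","c14");snap("wrist","w14")
im=cv2.imread('pics/c14.png');jm=cv2.imread('pics/s14.png')
a=cv2.resize(im[120:170,275:325],(390,390),interpolation=0);b=cv2.resize(jm[120:170,180:230],(390,390),interpolation=0)
cv2.imwrite('pics/z14.png',cv2.hconcat([a,b]))
E
python3 ov.py w14; python3 st.py
```

```text
t 26.67 pos [471.23 340.09 102.6 ] jaw yaw 1.39 zaxis [-0. -0. -1.] w 23.75 F [-0.11  0.64 -0.46] q [0.6  0.52 1.8  0.   0.82 0.58]
t 26.82 pos [471.64 340.38 103.35] jaw yaw 1.39 zaxis [-0.  0. -1.] w 23.99 F [ 0.29  0.23 -1.22] q [0.6  0.52 1.8  0.   0.82 0.58]
```

View pics/z14.png

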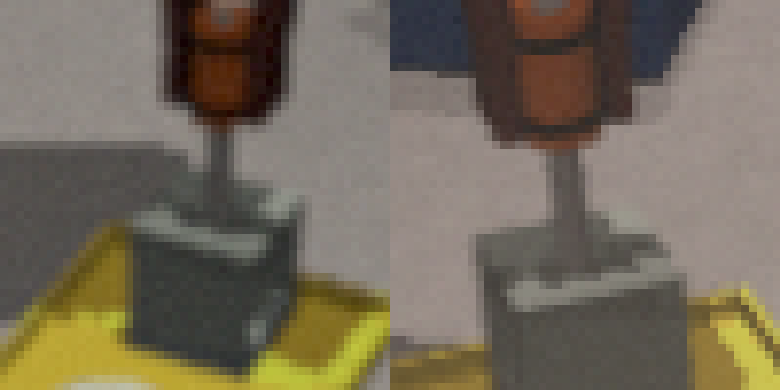

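View pics/ov.png

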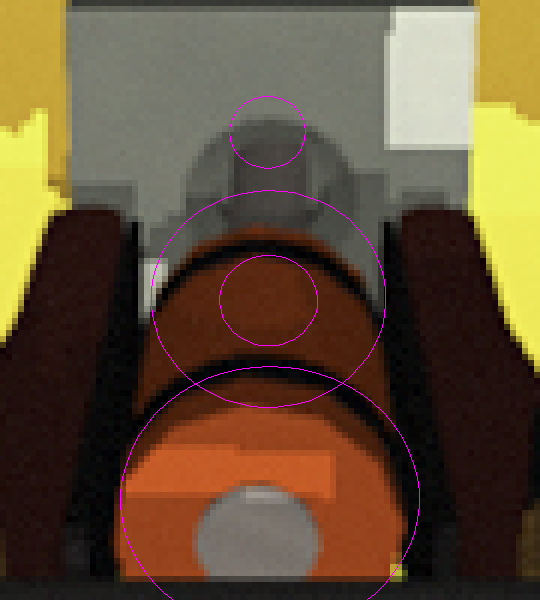

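{"name": "carry_out", "arguments": {
  "targets": [
    [[0,0,0],[0,0,-5],10],
    [[0,0,0],[0,0,-10],10],
    [[0,0,0],[0,0,-15],10],
    [[0,0,0],[0,0,-20],10],
    [[0,0,0],[0,0,-24],10],
    [[0,0,0],[0,0,-24],10]
  ]
}}

```text
t: 27.32
ee_pos: [471.0, 339.9, 78.2]
orientation: [-2.194, -2.248, 0.003]
ft_force: [-0.9, -0.5, -0.7]
width: 23.6
```

{"name": "carry_out", "arguments": {
  "targets": [
    [[0,0,0],[0,0,-3],10],
    [[0,0,0],[0,0,-5],10],
    [[0,0,0],[0,0,-7],10],
    [[0,0,0],[0,0,-7],10]
  ]
}}

```text
t: 27.65
ee_pos: [471.5, 340.3, 72.0]
orientation: [-2.194, -2.248, 0.001]
ft_force: [0.4, -0.7, -0.6]
width: 23.8
```

```bash
python3 st.py
```

```text
t 27.65 pos [471.48 340.26  72.05] jaw yaw 1.39 zaxis [-0. -0. -1.] w 23.79 F [ 0.41 -0.69 -0.57] q [ 0.6   0.57  1.81 -0.    0.76  0.58]
```

{"name": "carry_out", "arguments": {
  "targets": [
    [[0,0,0],[0,0,-3],10],
    [[0,0,0],[0,0,-6],10],
    [[0,0,0],[0,0,-8.5],10],
    [[0,0,0],[0,0,-8.5],10],
    [[0,0,0],[0,0,-8.5],10]
  ]
}}

```text
t: 28.07
ee_pos: [471.5, 340.3, 63.6]
orientation: [-2.194, -2.248, 0.001]
ft_force: [0.3, -0.2, -0.4]
width: 24.0
```

```bash
python3 st.py
```

```text
t 28.07 pos [471.47 340.25  63.63] jaw yaw 1.39 zaxis [-0. -0. -1.] w 24.02 F [ 0.29 -0.19 -0.45] q [0.6  0.58 1.81 0.   0.74 0.58]
```

{"name": "carry_out", "arguments": {
  "targets": [
    [[0,0,0],[0,0,-1],10],
    [[0,0,0],[0,0,-1.5],10],
    [[0,0,0],[0,0,-1.5],10],
    [[0,0,0],[0,0,-1.5],10]
  ]
}}

```text
t: 28.4
ee_pos: [471.6, 340.4, 62.4]
orientation: [-2.194, -2.248, -0.0]
ft_force: [-0.3, 0.2, -1.0]
width: 23.8
```

```bash
python3 st.py
```

```text
t 28.4 pos [471.62 340.37  62.43] jaw yaw 1.39 zaxis [ 0.  0. -1.] w 23.75 F [-0.29  0.18 -1.02] q [0.6  0.58 1.81 0.   0.74 0.58]
```

{"name": "carry_out", "arguments": {
  "targets": [
    [[0,0,0],[0,0,-0.6],10],
    [[0,0,0],[0,0,-1],10],
    [[0,0,0],[0,0,-1],10],
    [[0,0,0],[0,0,-1],10]
  ]
}}

```text
t: 28.73
ee_pos: [471.7, 340.4, 62.2]
orientation: [2.194, 2.248, 0.0]
ft_force: [-2.2, -2.0, 8.3]
width: 23.5
```

```bash
python3 st.py
```

```text
t 28.73 pos [471.71 340.4   62.24] jaw yaw 1.39 zaxis [ 0.  0. -1.] w 23.47 F [-2.2  -2.    8.35] q [0.6  0.59 1.81 0.   0.74 0.58]
```

Contact at the expected home height (8 N). I'll release, opening moderately, then lift.

{"name": "carry_out", "arguments": {
  "targets": [
    [[0,0,0],[0,0,0.5],50],
    [[0,0,0],[0,0,0.5],60],
    [[0,0,0],[0,0,0.5],60],
    [[0,0,0],[0,0,0.5],70],
    [[0,0,0],[0,0,0.5],70],
    [[0,0,0],[0,0,0.5],70]
  ]
}}

```text
t: 29.23
ee_pos: [471.6, 340.3, 61.7]
orientation: [-2.194, -2.248, 0.0]
ft_force: [0.1, -0.3, -0.1]
width: 60.4
```

{"name": "carry_out", "arguments": {
  "targets": [
    [[0,0,0],[0,0,15],70],
    [[0,0,0],[0,0,40],80],
    [[0,0,0],[0,0,75],87.8],
    [[0,0,0],[0,0,110],87.8],
    [[0,0,0],[0,0,140],87.8],
    [[0,0,0],[0,0,160],87.8],
    [[0,0,0],[0,-30,165],87.8],
    [[0,0,0],[0,-60,165],87.8],
    [[0,0,0],[0,-60,165],87.8],
    [[0,0,0],[0,-60,165],87.8]
  ]
}}

```text
t: 30.07
ee_pos: [471.6, 279.4, 227.1]
orientation: [-2.197, -2.246, -0.0]
ft_force: [-0.3, 0.5, -1.1]
width: 87.8
```

```bash
python3 st.py; python3 look.py shaft_head wrist w15; python3 look.py shaft_head side s15;  python3 look.py shaft_head scene c15; python3 - <<'E'
from h import *
im=cv2.imread('pics/c15.png');jm=cv2.imread('pics/s15.png')
a=cv2.resize(im[110:210,240:340],(390,390),interpolation=2);b=cv2.resize(jm[120:220,160:260],(390,390),interpolation=2)
cv2.imwrite('pics/z15.png',cv2.hconcat([a,b]))
E
```

```text
t 30.07 pos [471.58 279.43 227.09] jaw yaw 1.27 zaxis [ 0.  0. -1.] w 87.84 F [-0.33  0.51 -1.12] q [0.51 0.31 1.8  0.   1.04 0.49]
place [466.12 341.61  78.95] 0.7
mask 500 0.63 [135 267] [160 292]
place [470.77 337.78  79.89] 0.76
mask 173 0.71 [136 197] [154 207]
place [475.57 335.84  81.58] 0.49
place [475.57 239.44  12.7 ] 0.23
mask 113 0.49 [133 299] [148 306]
```

View pics/z15.png

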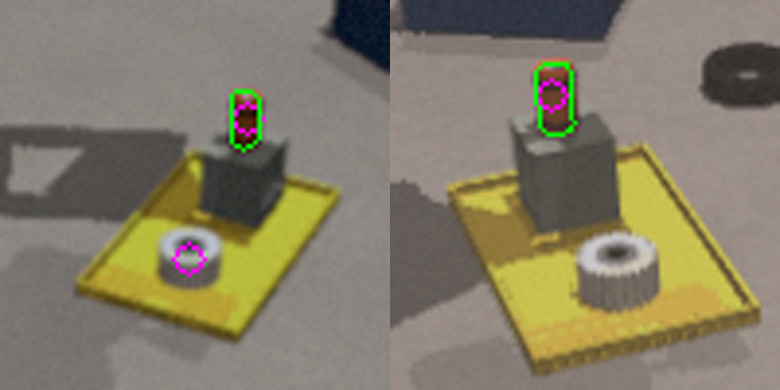

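View pics/w15.png

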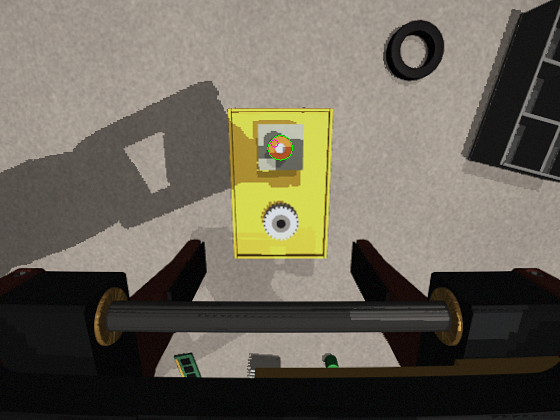

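View pics/s15.png

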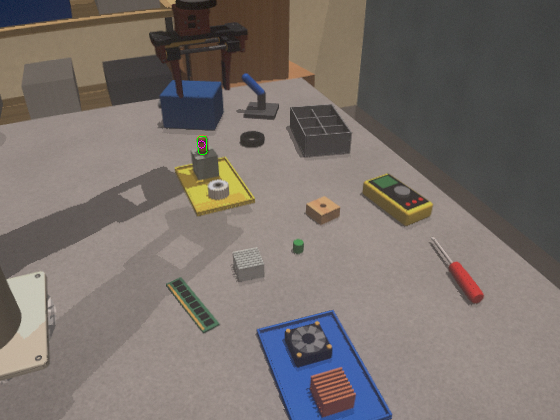

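The side view shows the roller seated on the stand's upper deck (203,145), at a head height of about 80 mm against 79 mm nominal. The gear lies flat (218,190), the fan (310,343) and copper sink (332,390) lie in the blue tray, and the aluminium sink (248,263) has not moved. Handing in.

```bash
python3 -c "
from h import *
print(order.close_job(), monitor.get_obs()['t'])"
```

```text
the job is handed in; nothing more can be done
the job is handed in; nothing more can be done
```

Both kits are made up and the job is handed in, at about 30 s of the 109 s allowed; the hand-in reports no verdict.

- **Blue tray:** the black fan and the copper heat sink lie flat, side by side.
- **Yellow tray:** the white gear lies flat on the open floor. The orange shaft went in last, down through both decks of the stand with no noticeable force. Contact came at about 8 N at the expected home height, and I then let go and backed the robot clear.
- **Left alone:** the silver aluminium heat sink was not touched and is still in place.

**Last checks:**
- The final camera views show everything seated and flat. The networks put the roller centre at about 79–82 mm, against 79 mm nominal.
- The networks' sideways estimates for the roller differed by up to about 9 mm in x and 6 mm in y between cameras.
- Before insertion, the wrist and outside cameras disagreed by about 5–6 mm in y on where the shaft's foot was. I went with the close-range wrist view of the foot against the bore, and the free insertion bore that out.

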